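# Load the marking pallet level with the focus block

## Robot

A 6-joint arm with a two-finger parallel gripper is mounted at the origin on a cart in front of the work surface, level with it; the furniture and walls round the work are solid. World frame = base frame: x ahead of the robot, y to its left, z up, the work surface at z = 0. Lengths are in mm, angles in rad, forces in N, time in s.
With the tool pointing down it reaches from about 350 to 975 mm from the base axis. Payload 7.1 kg.
Tool frame: the origin (TCP) lies at the very end of the fingers, on their centre line; the grasp point (between the pads) lies 19 mm behind it; z points along the fingers, y is the line along which they close (so a half turn about z gives the same grasp; the last joint's range is limited). The gripper opens to 88 mm and grips with 3 to 60 N. Pads are 20 mm wide; open, the fingers measure 115 mm over their backs; the gripper's body (75 mm by 178 mm) begins 61 mm behind the grasp point.
Start: joints at [1.107, 0.423, 1.63, -0, 1.089, -0.019], TCP at [268.891, 564.183, 222.675] pointing down, gripper open.
Joint ranges: [-3, 3], [-0.9, 2.11], [0.09, 2.58], [-1.31, 4.45], [0.11, 2.69], [-2.54, 2.54]. Speed limits (rad/s): [2.39, 2.39, 3.01, 3.14, 3.14, 3.14].

## Interface

Orientations are given as a rotation vector (axis times angle).
In Python, from workcell import get_obs, get_image, job, models gives the robot as it stands.
- The arm moves only by the tool jog_arm, never from a script. Its argument "increments" is one flat list of numbers, 7 for each row, row after row: the turn, a rotation vector about the tool's x, y, z in degrees, then the shift along the tool's x, y, z in mm, then the opening in per cent of the stroke, from 0 (shut) to 100 (fully open). A call has 1 to 12 rows; each row shifts and turns the commanded pose from where the row before left it, along the tool's axes as they then stand; what a row does not reach is not made up. A row lasts 1/8 s, in which the tool goes at most 62.5 mm and 10.7 degrees, less where a joint would pass 70% of its speed; a pose out of reach is approached as far as the arm can. A call is refused whole if a number of a shift passes 62.5 or a number of a turn 10.7, either way. A call with a gripper value outside its range is refused whole. The fingers move at their own pace and stop on an object; the grip force is fixed at half the most. Time passes only in rows, so rows that do not move let the fingers close. It gives the time, the measured TCP pose, the force, the opening and the grip force at its end, in the units of the state.
- get_obs(): the state, without advancing time (a new reading comes with each control period).
- get_image(name): name is "scene" or "side" or "wrist"; returns a dict with "pixels" (480x640x3 uint8, blue, green, red), "depth" (480x640 float32, mm along the optical axis (not along the pixel's ray), 0 where there is no reading), "fx", "fy", "cx", "cy" (pixels), "k1" (the pictures are not rectified: a ray, as slopes to the right and down, at radius r is drawn at 1 + k1 r^2 times it, then the intrinsics apply), "cam_to_world" (4x4, takes a point from camera to world coordinates); the wrist camera has in their place "tool_from_camera" (4x4, takes a point from camera to tool coordinates, whose origin is the TCP and whose axes are the flange's). Camera axes: x right, y up, looking along -z (the intrinsics and any distortion apply to the point x, -y, -z); pixel columns grow to the right and rows downward; lengths in mm; the calibration is good to about 2 mm. A picture is of the moment at which its call begins: read the wrist's pose just before it.
- job.close_job(): hands the job in; it is judged then, once.
Trained networks look in the newest picture that a camera, given by its name, has taken for a name from the list of things; names that differ only in an ending like _2 or _b are one class to them, and where a whole thing is asked for, a point or a joint stands for the part that bears it (a point fixed in the world has none). Each returns a list of dicts, best first, with "p" (0 to 1); they miss things now and then, are a little off and sometimes report something else, mostly with a low value. They report only what shows in the picture. A call takes as long as a camera call.
- models.look_for(target, camera): "centre" ([x, y, z] in mm, in world coordinates, good to about 4 mm: the middle of the surface that is visible of it).
- models.regions_of(target, camera): "region" (480x640 bool, what is visible of it).
The state is a dict: "t": time; "qpos": joint angles; "qvel": joint speeds; "joint_torque": joint torques, N m; "ee_pos": TCP position; "orientation": TCP orientation; "ft_force": force on the tool from outside, world axes, zero at the start; "moment": the same for the moment, N m; "width": finger opening in mm; "grasp_force": force on a finger pad.
Only numpy, scipy, OpenCV 4.12 (cv2) and the standard library are available. Lean on these libraries where they do the work, as an engineer would, in place of code of your own. Each camera call takes 0.05 s, during which the arm holds its last target. There are 200 camera calls.

## Task

Take the stack of three parts apart and lay the parts out for one laser pass: set each, right way up, centred on its own rest of the marking pallet, so that the tops of all three are level with the top of the black focus block that stands on the pallet. The puck goes on the round rest and the square cover plate on the tall square rest; the gear goes on the low flat rest, where it lies too deep, so first pack that rest with the spacer plates that together fill the gap, each lying flat and centred, and set the gear on them.

Things in the scene. Friction and masses are not known exactly. Their poses are not given: they have to be found in the camera images.
- puck: Loose plain aluminium disc, 36 mm diameter, 22 mm high; at the start the top of the stack, resting on the hub of the gear (its underside 28 mm above the desk). Origin: centre of its underside, z up.
- gear: Loose steel spur gear: toothed disc 49 mm diameter and 10 mm thick, with a round hub of 20 mm diameter on its upper face that rises a further 8 mm (18 mm high in all; the hub's end is the top to be level). At the start the middle of the stack, resting on the cover plate (underside 10 mm above the desk). Origin: centre of its underside, z up.
- cover_plate: Loose square aluminium plate, 64 x 64 x 10 mm, with four small screw holes near its corners; at the start the bottom of the stack, lying on the desk. Origin: centre of its underside; x and y along its edges, z up.
- spacer_6: Loose ground steel packing plate, 64 x 36 x 6 mm (along its own x, y, z), with three dark holes in a row along it; the longest and thinnest of the three. Lies flat on the desk. Origin: centre of its underside.
- spacer_10: Loose ground steel packing plate, 50 x 36 x 10 mm (along its own x, y, z), with two dark holes; the middle one of the three. Lies flat on the desk. Origin: centre of its underside.
- spacer_14: Loose ground steel packing plate, 36 x 36 x 14 mm (along its own x, y, z), with one dark hole at its centre; square, the smallest and thickest of the three. Lies flat on the desk. Origin: centre of its underside.
- round_rest: Round aluminium pedestal, 22 mm high; its flat top is 44 mm in diameter, its foot 62 mm. Fixed on the pallet, an aluminium plate 10 mm thick lying on the desk (its top is at z = 10 mm). Origin: centre of its underside, on the pallet's top. Axis z is up.
- tall_rest: Square aluminium block, 34 mm high; its flat top is 54 x 54 mm, marked with a cross; at its base a screwed foot 90 mm long (along its own x), 34 mm wide, 6 mm high with two screw heads 4 mm higher. Fixed on the pallet, an aluminium plate 10 mm thick lying on the desk (its top is at z = 10 mm). Origin: centre of its underside, on the pallet's top. Axis z is up.
- low_rest: Flat aluminium plate, 100 x 60 x 6 mm (along its own x, y, z), marked with a cross at its centre and screwed down flush at its corners. Fixed on the pallet, an aluminium plate 10 mm thick lying on the desk (its top is at z = 10 mm). Origin: centre of its underside, on the pallet's top. Axis z is up.
- focus_block: The laser's focus block: a black block standing on end, fixed to the pallet behind the row of rests; 30 x 18 mm across and 44 mm tall, so its top is 44 mm above the pallet's top (54 mm above the desk). Origin: 22 mm below its top, at the middle of one of its two 30 mm wide upright faces; its own y axis points up and its own z axis points level, away through the block's 18 mm thickness.

How it is judged:
By the outcome, as a careful person would: the job done as asked, in the order asked, and still so for the second after the job is handed in, with the robot touching nothing.
It also fails if it takes over 122 s, if anything falls off the work surface, if the arm or the gripper's body presses on something with over 40 N, if the wrist force passes 120 N, or if a joint passes its speed limit or range.

## Working session

There is one attempt and no reset: what is moved stays moved. The work goes in short steps, Python scripts to look and compute and a tool call to move; the robot and the scene stay as the last step left them, time stands still between calls to the robot, and variables do not carry over. Pictures are saved under pics/ and viewed, at most 14 in all, crops included, and the job is handed in when it is done.

Besides the shell and the picture viewer there is one more tool, called as a command line: name --argument value ..., lists and objects as JSON in quotes. jog_arm: Moves the arm, as the interface text tells. Its arguments: {"type":"object","properties":{"increments":{"type":"array"}},"required":["increments"]}

```bash
mkdir -p pics
cat > h.py <<'E'
import numpy as np, cv2
from scipy.spatial.transform import Rotation as R
from workcell import get_obs, get_image, job, models
def T_tool(o):
    T=np.eye(4); T[:3,:3]=R.from_rotvec(o['orientation']).as_matrix(); T[:3,3]=o['ee_pos']; return T
def shot(name):
    o=get_obs(); im=get_image(name)
    im['T']=np.array(im['cam_to_world']) if name!='wrist' else T_tool(o)@np.array(im['tool_from_camera'])
    return im
def cloud(im):
    """480x640x3 world points, NaN where no depth"""
    v,u=np.mgrid[0:480,0:640].astype(float)
    K=np.array([[im['fx'],0,im['cx']],[0,im['fy'],im['cy']],[0,0,1]])
    s=cv2.undistortPoints(np.stack([u,v],-1).reshape(-1,1,2),K,np.array([im['k1'],0,0,0.]))[:,0]
    d=im['depth'].reshape(-1).astype(float); d[d==0]=np.nan
    P=np.c_[s[:,0]*d,-s[:,1]*d,-d]
    return (P@im['T'][:3,:3].T+im['T'][:3,3]).reshape(480,640,3)
NAMES=['puck','gear','cover_plate','spacer_6','spacer_10','spacer_14','round_rest','tall_rest','low_rest','focus_block']
E
python3 - <<'E'
from h import *
o=get_obs(); print(o)
for c in ['scene','side','wrist']:
    im=shot(c); cv2.imwrite(f'pics/{c}0.png',im['pixels'])
    print(c,np.round(im['T'],3).tolist())
    for n in NAMES:
        r=models.look_for(n,c)
        print(n,[(np.round(q['centre']).tolist(),round(q['p'],2)) for q in r[:2]])
E
```

```text
{'t': 0.0, 'qpos': array([ 1.10700968e+00,  4.23847333e-01,  1.63071157e+00,  2.59476097e-05,
        1.08866071e+00, -1.90115730e-02]), 'qvel': array([-0.00016877,  0.00061126, -0.00045233,  0.00075171,  0.00072968,
        0.0003365 ]), 'joint_torque': array([ 2.28366240e-03, -5.44634414e+01, -2.73668075e+01,  6.44754712e-02,
        2.26905226e-02, -1.26039499e-04]), 'ee_pos': array([268.62135147, 563.67373281, 221.88920482]), 'orientation': array([-6.92834046e-01, -3.06382040e+00,  2.47257686e-03]), 'ft_force': array([-0.18187842,  0.06086846, -0.156547  ]), 'moment': array([ 0.01361115,  0.00478545, -0.04833785]), 'grasp_force': 0.0, 'width': 87.88131853291696}
scene [[0.588, 0.4, -0.703, -273.882], [-0.809, 0.31, -0.5, -553.831], [0.018, 0.862, 0.506, 647.25], [0.0, 0.0, 0.0, 1.0]]
puck [([470.0, 309.0, 50.0], 0.56), ([667.0, -66.0, 40.0], 0.16)]
gear [([463.0, 304.0, 15.0], 0.72)]
cover_plate [([453.0, 298.0, 14.0], 0.54)]
spacer_6 [([624.0, 202.0, 4.0], 0.58), ([440.0, 184.0, 16.0], 0.51)]
spacer_10 [([624.0, 202.0, 4.0], 0.58), ([440.0, 184.0, 16.0], 0.51)]
spacer_14 [([624.
[... 546 characters left out ...]
.9)]
spacer_10 [([594.0, 322.0, 8.0], 0.91), ([451.0, 198.0, 17.0], 0.9)]
spacer_14 [([594.0, 322.0, 8.0], 0.91), ([451.0, 198.0, 17.0], 0.9)]
round_rest [([608.0, -110.0, 30.0], 0.6), ([631.0, -207.0, 18.0], 0.53)]
tall_rest [([580.0, 7.0, 31.0], 0.67), ([607.0, -109.0, 30.0], 0.53)]
low_rest [([631.0, -210.0, 18.0], 0.59), ([679.0, -53.0, 37.0], 0.46)]
focus_block [([681.0, -53.0, 36.0], 0.68)]
wrist [[0.43, -0.872, -0.235, 206.24], [0.903, 0.415, 0.112, 593.388], [0.0, -0.26, 0.965, 384.426], [0.0, 0.0, 0.0, 1.0]]
puck []
gear [([460.0, 321.0, 18.0], 0.75)]
cover_plate [([453.0, 335.0, 7.0], 0.73)]
spacer_6 []
spacer_10 []
spacer_14 []
round_rest []
tall_rest []
low_rest []
focus_block []
```

View pics/scene0.png

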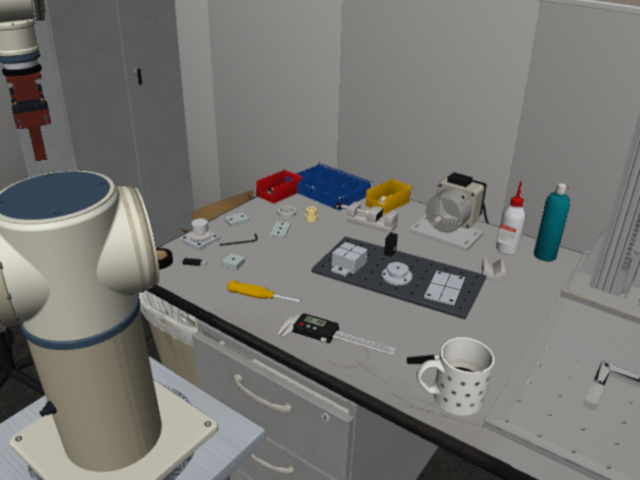

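View pics/side0.png

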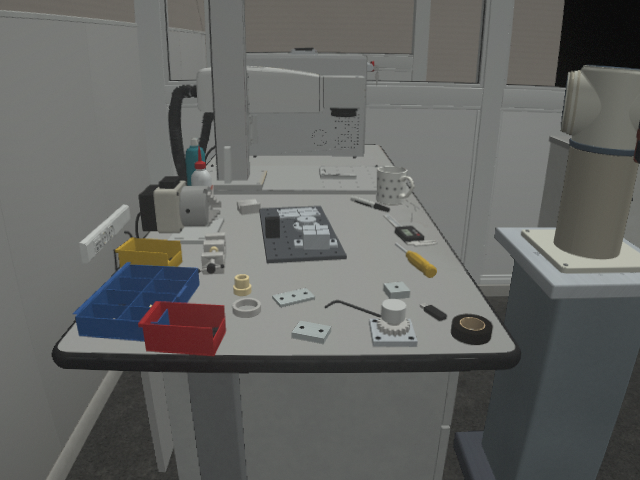

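Scene picture: stack at about (200,232), square spacer_14 (232,262), spacer_6 with three holes (281,229), spacer_10 (237,218); pallet with tall rest (350,257), round rest (397,272), low rest (444,287), focus block (391,243). Side picture agrees: stack (394,322), spacer_10 (311,331), spacer_6 (293,297), spacer_14 (396,289). Next I move the wrist camera over the stack and spacers.

jog_arm --increments '[0,0,0,-38.5,-19.6,-13.5,100,0,0,0,-38.5,-19.6,-13.5,100,0,0,0,-38.5,-19.6,-13.5,100,0,0,0,-38.5,-19.6,-13.5,100,0,0,0,-38.5,-19.6,-13.5,100,0,0,0,-38.5,-19.6,-13.5,100,0,0,0,-38.5,-19.6,-13.5,100,0,0,0,-38.5,-19.6,-13.5,100,0,0,0,0,0,0,100,0,0,0,0,0,0,100]'

```text
t: 2.9
ee_pos: [479.0, 290.2, 330.4]
orientation: [-0.694, -3.063, 0.0]
ft_force: [0.3, 0.5, 0.5]
width: 88.2
grasp_force: 0.0
```

Run:
```python
from h import *
im=shot('wrist'); cv2.imwrite('pics/w1.png',im['pixels']); P=cloud(im)
np.save('w1.npy',P)
print(im['fx'],im['k1'],get_obs()['ee_pos'],get_obs()['orientation'])
print(np.nanpercentile(P[...,2],[1,5,50,95,99]))
for n in ['puck','gear','cover_plate','spacer_6']:
    for q in models.look_for(n,'wrist')[:3]: print(n,np.round(q['centre'],1),round(q['p'],2))
print(np.round(P[0,0]),np.round(P[0,639]),np.round(P[479,0]),np.round(P[479,639]))
```

```text
426.43480880831527 -0.10098448610051008 [478.70731878 290.56486081 330.17462143] [-6.92115860e-01 -3.06349553e+00  5.88149043e-04]
[-7.54090526e+02 -7.51690681e+02 -6.10235766e-01  4.34467873e+02
  4.44855228e+02]
puck [475.5 311.5  50. ] 0.67
gear [468.4 315.5  14.9] 0.75
cover_plate [472.2 330.3   7.6] 0.79
spacer_6 [625.5 206.    3.1] 0.94
spacer_6 [448.9 186.8  18.2] 0.72
spacer_6 [596.6 317.6   9.7] 0.69
[120.  54.  -1.] [ 447.  918. -246.] [440. 257. 448.] [480. 341. 448.]
```

View pics/w1.png

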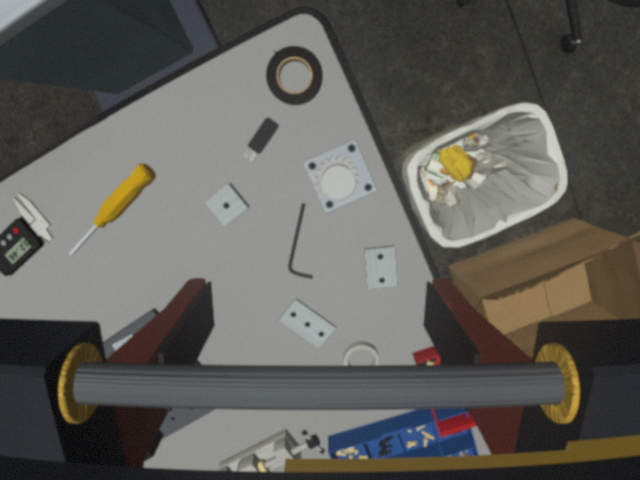

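The wrist picture shows the stack at (338,178), spacer_14 (227,204), spacer_10 (381,267), spacer_6 (307,322). The hex key near (298,245) lies clear of them.

```bash
cat >> h.py <<'E'
def rays(im):
    """per-pixel world ray directions and origin"""
    v,u=np.mgrid[0:480,0:640].astype(float)
    K=np.array([[im['fx'],0,im['cx']],[0,im['fy'],im['cy']],[0,0,1]])
    s=cv2.undistortPoints(np.stack([u,v],-1).reshape(-1,1,2),K,np.array([im['k1'],0,0,0.]))[:,0]
    return (np.c_[s[:,0],-s[:,1],-np.ones(len(s))]@im['T'][:3,:3].T).reshape(480,640,3), im['T'][:3,3]
def top(im,mask,z):
    """project mask pixels on plane z, minAreaRect in world"""
    D,o=rays(im); m=cv2.morphologyEx(mask.astype(np.uint8),cv2.MORPH_CLOSE,np.ones((5,5)))
    c=max(cv2.findContours(m,cv2.RETR_EXTERNAL,cv2.CHAIN_APPROX_NONE)[0],key=cv2.contourArea)[:,0]
    d=D[c[:,1],c[:,0]]; X=o[:2]+d[:,:2]*((z-o[2])/d[:,2])[:,None]
    return cv2.minAreaRect(X.astype(np.float32)), X
E
python3 - <<'E'
from h import *
im=shot('wrist'); P=cloud(im); z=P[...,2]
desk=z[(abs(z)<6)]; print('desk z',np.nanmedian(desk))
g=cv2.cvtColor(im['pixels'],cv2.COLOR_BGR2GRAY)
for n,zt in [('puck',50),('gear',20),('cover_plate',10),('spacer_6',6)]:
    for q in models.regions_of(n,'wrist')[:4]:
        m=q['region']; ys,xs=np.nonzero(m); zz=np.nanmedian(z[m])
        r,X=top(im,m,zz)
        print(n,round(q['p'],2),m.sum(),(int(xs.mean()),int(ys.mean())),'z',np.round(np.nanpercentile(z[m],[10,50,90]),1),'rect',np.round(r[0],1),np.round(r[1],1),round(r[2],1))
m=(z>45)&(z<60); m[:140]=0;m[220:]=0
r,X=top(im,m,50); print('pucktop',cv2.minEnclosingCircle(X.astype(np.float32)),np.nanmedian(z[m]),r)
E
```

```text
desk z -0.4969223584241149
puck 0.67 973 (337, 182) z [47.6 49.1 50.2] rect [476.3 313.6] [35.4 35.5] 64.7
gear 0.58 345 (336, 167) z [11.8 19.5 21. ] rect [467.  315.4] [46.2 25.6] 78.1
gear 0.33 183 (153, 445) z [14.9 36.2 53.6] rect [690.9 -54.6] [ 9.6 53.7] 34.3
gear 0.31 1258 (379, 267) z [ 8.2  9.6 10.7] rect [595.3 316. ] [36.7 53.2] 70.5
cover_plate 0.81 1956 (342, 174) z [ 8.2  9.7 11. ] rect [476.6 317. ] [65.8 65.7] 88.1
spacer_6 0.8 1232 (379, 267) z [ 8.2  9.6 10.7] rect [595.7 315.8] [36.7 52.4] 70.7
spacer_6 0.6 1390 (306, 323) z [4.3 5.6 6.7] rect [626.5 203.6] [65.6 37.9] 26.5
spacer_6 0.55 959 (226, 204) z [12.2 13.6 14.7] rect [449.2 187.4] [34.8 38.4] 12.9
pucktop ((476.5644836425781, 313.0796203613281), 18.008731842041016) 49.18400425338115 ((476.69036865234375, 313.40118408203125), (35.321800231933594, 34.36914825439453), 64.69457244873047)
```

```bash
cat >> h.py <<'E'
def yaw_of(o): Rm=R.from_rotvec(o['orientation']).as_matrix(); return np.degrees(np.arctan2(Rm[1,1],Rm[0,1]))
def plan(*wps,start=None,grip=None):
    """wps: (x,y,z,yaw_of_tool_y_deg, max mm per row). prints increments n x row (shift by axes at row start)"""
    o=get_obs(); p,a=(np.array(o['ee_pos']),yaw_of(o)) if start is None else (np.array(start[:3],float),start[3])
    print('from',np.round(p,1),round(a,1))
    Rm=R.from_rotvec(o['orientation']).as_matrix(); tz=Rm[:,2]; print('tilt deg x,y',np.round(np.degrees(tz[:2]),2))
    for w in wps:
        d=np.array(w[:3])-p; da=(w[3]-a+180)%360-180
        if len(w)>5: da=w[3]-a
        n=int(max(np.ceil(np.linalg.norm(d)/w[4]),np.ceil(abs(da)/9.5),1)); rows=[]
        for i in range(n):
            t=np.radians(a); y=np.array([np.cos(t),np.sin(t),0]); z=np.array([0,0,-1]); x=np.cross(y,z)
            s=np.round([d@x/n,d@y/n,-d[2]/n],1); rot=round(-da/n,1); rows.append([0,0,rot,*s.tolist()])
            p=p+s[0]*x+s[1]*y+s[2]*z; a-=rot; d_left=np.array(w[:3])-p; d=d_left*n/(n-1-i) if i<n-1 else d
        print('->',w,'n',n); 
        for r in rows: print(' ',r)
E
python3 -c "
from h import *
plan((626.5,203.7,60,116.5,50),(626.5,203.7,2,116.5,20))"
```

```text
from [479.3 290.4 330.6] 64.5
tilt deg x,y [-0.01 -0.  ]
-> (626.5, 203.7, 60, 116.5, 50) n 7
  [0, 0, np.float64(-7.4), -24.3, -2.1, 38.7]
  [0, 0, np.float64(-7.4), -23.8, -5.3, 38.6]
  [0, 0, np.float64(-7.4), -23.0, -8.3, 38.7]
  [0, 0, np.float64(-7.4), -21.7, -11.2, 38.6]
  [0, 0, np.float64(-7.4), -20.1, -13.8, 38.7]
  [0, 0, np.float64(-7.4), -18.1, -16.3, 38.6]
  [0, 0, np.float64(-7.4), -15.9, -18.6, 38.7]
-> (626.5, 203.7, 2, 116.5, 20) n 3
  [0, 0, np.float64(-0.1), 0.0, 0.0, 19.3]
  [0, 0, np.float64(-0.1), 0.0, 0.0, 19.3]
  [0, 0, np.float64(-0.1), 0.0, 0.0, 19.4]
```

jog_arm --increments '[0,0,-7.4,-24.3,-2.1,38.7,70,0,0,-7.4,-23.8,-5.3,38.6,70,0,0,-7.4,-23.0,-8.3,38.7,70,0,0,-7.4,-21.7,-11.2,38.6,70,0,0,-7.4,-20.1,-13.8,38.7,70,0,0,-7.4,-18.1,-16.3,38.6,70,0,0,-7.4,-15.9,-18.6,38.7,70,0,0,0,0,0,0,70,0,0,0,0,0,0,70]'

```text
t: 4.53
ee_pos: [626.7, 203.7, 60.8]
orientation: [-0.712, 3.06, 0.0]
ft_force: [-0.5, -0.5, 0.5]
width: 61.2
grasp_force: 0.0
```

Run:
```python
from h import *
im=shot('wrist'); cv2.imwrite('pics/w2.png',im['pixels']); z=cloud(im)[...,2]
for q in models.regions_of('spacer_6','wrist')[:2]:
    m=q['region']; r,X=top(im,m,6); print(round(q['p'],2),m.sum(),np.nanmedian(z[m]),r)
plan((626.5,203.7,2,116.5,20))
```

```text
0.97 7715 5.6659498821295955 ((626.427734375, 202.4171600341797), (64.58435821533203, 35.8512077331543), 26.834604263305664)
0.91 4975 9.585539095530635 ((597.0894775390625, 314.9317932128906), (42.55262756347656, 51.3654899597168), 70.4437026977539)
from [627.  204.2  61.9] 116.3
tilt deg x,y [0.12 0.04]
-> (626.5, 203.7, 2, 116.5, 20) n 3
  [0, 0, np.float64(-0.1), 0.2, -0.1, 20.0]
  [0, 0, np.float64(-0.1), 0.3, -0.1, 20.0]
  [0, 0, np.float64(-0.1), 0.2, -0.0, 19.9]
```

View pics/w2.png

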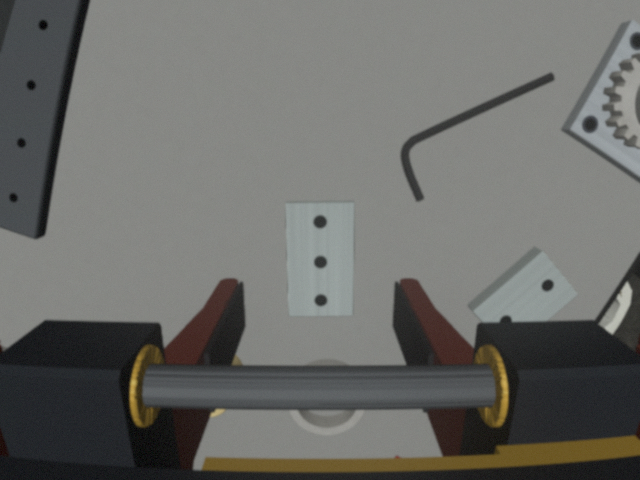

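Spacer_6 sits midway between the fingers at (320,260), aligned; the hex key (405,150) and the ring (328,400) are clear. Descend and grip.

jog_arm --increments '[0,0,-0.3,0.3,0,20,70,0,0,0,0,0,20,70,0,0,0,0,0,18.3,70,0,0,0,0,0,0,70,0,0,0,0,0,0,0,0,0,0,0,0,0,0,0,0,0,0,0,0,0,0,0,0,0,0,0,0]'

```text
t: 5.62
ee_pos: [626.2, 203.2, 1.6]
orientation: [0.723, -3.057, 0.0]
ft_force: [0.4, -0.1, -0.7]
width: 35.5
grasp_force: 30.0
```

```bash
python3 -c "
from h import *
plan((625,190,100,116.5,50),(640,-120,260,90,50),start=(626.2,203.2,1.6,116.7))"
```

```text
from [626.2 203.2   1.6] 116.7
tilt deg x,y [-0.02 -0.01]
-> (625, 190, 100, 116.5, 50) n 2
  [0, 0, 0.1, 3.5, -5.6, -49.2]
  [0, 0, 0.1, 3.5, -5.7, -49.2]
-> (640, -120, 260, 90, 50) n 7
  [0, 0, 3.8, 17.8, -40.6, -22.9]
  [0, 0, 3.8, 15.1, -41.7, -22.8]
  [0, 0, 3.8, 12.3, -42.6, -22.9]
  [0, 0, 3.8, 9.5, -43.3, -22.8]
  [0, 0, 3.8, 6.6, -43.8, -22.9]
  [0, 0, 3.8, 3.7, -44.2, -22.8]
  [0, 0, 3.8, 0.7, -44.3, -22.9]
```

jog_arm --increments '[0,0,0,0,0,-20,0,0,0,0.2,7,-11.3,-78.4,0]'

```text
out of range; nothing moved
```

jog_arm --increments '[0,0,0.1,0,0,-49.2,0,0,0,0.1,7,-11.3,-49.2,0,0,0,3.8,17.8,-40.6,-22.9,0,0,0,3.8,15.1,-41.7,-22.8,0,0,0,3.8,12.3,-42.6,-22.9,0,0,0,3.8,9.5,-43.3,-22.8,0,0,0,3.8,6.6,-43.8,-22.9,0,0,0,3.8,3.7,-44.2,-22.8,0,0,0,3.8,0.7,-44.3,-22.9,0,0,0,0,0,0,0,0,0,0,0,0,0,0,0]'

```text
t: 7.0
ee_pos: [639.1, -119.6, 259.6]
orientation: [-0.005, -3.141, -0.001]
ft_force: [-0.3, 0.5, -1.5]
width: 35.3
grasp_force: 30.0
```

Run:
```python
from h import *
im=shot('wrist'); cv2.imwrite('pics/w3.png',im['pixels']); P=cloud(im); z=P[...,2]; np.save('w3.npy',P)
o=get_obs(); print(np.round(o['ee_pos'],1),yaw_of(o))
for n,zt in [('round_rest',32),('tall_rest',44),('low_rest',16),('focus_block',54)]:
    for q in models.regions_of(n,'wrist')[:2]:
        m=q['region']; k=m&(abs(z-zt)<4)
        if k.sum()<50: print(n,'few',q['p']); continue
        r,X=top(im,k,zt); print(n,round(q['p'],2),k.sum(),'z',round(float(np.nanmedian(z[k])),1),'rect',np.round(r[0],1),np.round(r[1],1),round(r[2],1))
m=(abs(z-10)<3); print('pallet z',np.nanmedian(z[m]))
```

```text
[ 639.  -119.   259.2] 89.86516704799092
round_rest 0.96 1770 z 31.7 rect [ 607.1 -121.1] [42.3 42.3] 44.4
tall_rest 0.61 3768 z 43.7 rect [587.6 -17.9] [54.2 54.5] 2.6
low_rest 0.96 6181 z 15.7 rect [ 628.3 -218.5] [99.2 60.9] 12.0
focus_block 0.55 650 z 53.6 rect [679.3 -63.4] [30.5 18.4] 8.6
pallet z 9.709702227017203
```

View pics/w3.png

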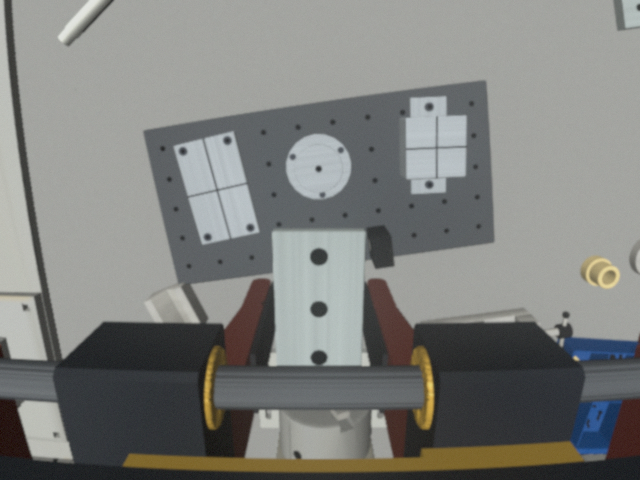

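The picture shows the low rest cross at (218,190), round rest (318,168), tall rest (436,147), block (381,247), and the spacer in hand with its middle hole at (319,309). Rests match their given sizes and heights.

```bash
cat >> h.py <<'E'
def inhand(im,px,zrel,T):
    """tool-frame offset (x,y) of the point seen at px, known to be at tool z = zrel"""
    D,o=rays(im); u,v=px; d=np.linalg.inv(T[:3,:3])@D[v,u]; c=np.linalg.inv(T[:3,:3])@(o-T[:3,3])
    return c+d*(zrel-c[2])/d[2]
E
python3 - <<'E'
from h import *
im=shot('wrist');T=T_tool(get_obs())
print('offset tool', inhand(im,(319,309),-4.4,T), inhand(im,(319,256),-4.4,T), inhand(im,(319,358),-4.4,T))
o=np.array([628.3,-218.5])
D,c=rays(im); d=D[190,218]; print('cross',c+d*(16-c[2])/d[2])
plan((628.3,-218.5,60,102,50),(628.3,-218.5,18,102,15))
E
```

```text
offset tool [-1.34611835 -0.9484608  -4.4       ] [20.86662209 -0.96782804 -4.4       ] [-23.58753017  -0.92853088  -4.4       ]
cross [ 629.12270811 -216.52596387   16.        ]
from [ 639.5 -119.   259.6] 89.9
tilt deg x,y [-0.05  0.01]
-> (628.3, -218.5, 60, 102, 50) n 5
  [0, 0, np.float64(-2.4), 2.2, -19.9, 39.9]
  [0, 0, np.float64(-2.4), 3.0, -19.8, 39.9]
  [0, 0, np.float64(-2.4), 3.9, -19.7, 39.9]
  [0, 0, np.float64(-2.4), 4.7, -19.5, 40.0]
  [0, 0, np.float64(-2.4), 5.5, -19.2, 39.9]
-> (628.3, -218.5, 18, 102, 15) n 3
  [0, 0, np.float64(-0.0), 0.0, -0.0, 14.0]
  [0, 0, np.float64(-0.0), 0.0, -0.0, 14.0]
  [0, 0, np.float64(-0.0), 0.0, -0.0, 14.0]
```

```bash
python3 -c "
from h import *
plan((627,-217.4,60,102,50),(627,-217.4,17.8,102,15),start=(639.2,-119.3,259.5,89.9))"|grep -v tilt
```

```text
from [ 639.2 -119.3  259.5] 89.9
-> (627, -217.4, 60, 102, 50) n 5
  [0, 0, -2.4, 2.4, -19.6, 39.9]
  [0, 0, -2.4, 3.2, -19.5, 39.9]
  [0, 0, -2.4, 4.1, -19.4, 39.9]
  [0, 0, -2.4, 4.8, -19.2, 39.9]
  [0, 0, -2.4, 5.7, -18.9, 39.9]
-> (627, -217.4, 17.8, 102, 15) n 3
  [0, 0, -0.0, -0.0, -0.0, 14.1]
  [0, 0, -0.0, -0.0, -0.0, 14.0]
  [0, 0, -0.0, -0.0, -0.0, 14.1]
```

jog_arm --increments '[0,0,-2.4,2.4,-19.6,39.9,0,0,0,-2.4,3.2,-19.5,39.9,0,0,0,-2.4,4.1,-19.4,39.9,0,0,0,-2.4,4.8,-19.2,39.9,0,0,0,-2.4,5.7,-18.9,39.9,0,0,0,0,0,0,17,0,0,0,0,0,0,17,0,0,0,0,0,0,4.5,0,0,0,0,0,0,2,0,0,0,0,0,0,0,0,0,0,0,0,0,0,0,0]'

```text
invalid input
```

jog_arm --increments '[0,0,-2.4,2.4,-19.6,39.9,0,0,0,-2.4,3.2,-19.5,39.9,0,0,0,-2.4,4.1,-19.4,39.9,0,0,0,-2.4,4.8,-19.2,39.9,0,0,0,-2.4,5.7,-18.9,39.9,0,0,0,0,0,0,17,0,0,0,0,0,0,17,0,0,0,0,0,0,6,0,0,0,0,0,0,0,0,0,0,0,0,0,0,0,0]'

```text
invalid input
```

jog_arm --increments '[0,0,-2.4,2.4,-19.6,39.9,0,0,0,-2.4,3.2,-19.5,39.9,0,0,0,-2.4,4.1,-19.4,39.9,0,0,0,-2.4,4.8,-19.2,39.9,0,0,0,-2.4,5.7,-18.9,39.9,0,0,0,0,0,0,17,0,0,0,0,0,0,17,0,0,0,0,0,0,6,0,0,0,0,0,0,0,0,0,0,0,0,0,0,0]'

```text
t: 8.55
ee_pos: [628.1, -218.0, 21.8]
orientation: [-0.324, 3.123, -0.001]
ft_force: [0.7, -1.1, -0.9]
width: 35.9
grasp_force: 30.0
```

jog_arm --increments '[0,0,0,0.8,0.2,1.7,0,0,0,0,0,0,0,0]'

```text
t: 8.8
ee_pos: [626.5, -218.1, 19.3]
orientation: [-0.323, 3.125, -0.0]
ft_force: [-0.1, -0.5, -1.3]
width: 35.6
grasp_force: 30.0
```

jog_arm --increments '[0,0,0,0,0.4,0.7,0,0,0,0,0,0,0,0]'

```text
t: 9.05
ee_pos: [626.4, -217.6, 18.2]
orientation: [0.323, -3.125, -0.0]
ft_force: [-0.6, -0.5, -0.9]
width: 35.4
grasp_force: 30.0
```

jog_arm --increments '[0,0,0,0,0,0.5,0,0,0,0,0,0,0,55,0,0,0,0,0,0,55,0,0,0,0,0,0,55,0,0,0,0,0,-35,55,0,0,0,0,0,-45,55,0,0,0,0,0,0,55]'

```text
t: 9.93
ee_pos: [629.0, -218.6, 101.7]
orientation: [-0.323, 3.119, -0.005]
ft_force: [0.5, 0.0, -0.5]
width: 48.1
grasp_force: 0.0
```

Run:
```python
from h import *
im=shot('wrist'); cv2.imwrite('pics/w4.png',im['pixels']); z=cloud(im)[...,2]
for n,zt in [('spacer_6',22),('low_rest',16)]:
    for q in models.regions_of(n,'wrist')[:2]:
        m=q['region']&(abs(z-zt)<2.5)
        if m.sum()>50: r,X=top(im,m,zt); print(n,round(q['p'],2),m.sum(),np.nanmedian(z[m]),r)
plan((449.2,187.2,150,102,50),(449.2,187.2,60,103,50))
```

```text
spacer_6 0.95 6302 21.621666310672182 ((627.189697265625, -219.0673065185547), (63.656455993652344, 35.84471893310547), 11.855034828186035)
low_rest 0.8 9116 15.645669340127043 ((628.2138671875, -218.93592834472656), (99.49359130859375, 59.841888427734375), 12.319807052612305)
from [ 625.8 -217.4   97. ] 101.8
tilt deg x,y [-0.06  0.02]
-> (449.2, 187.2, 150, 102, 50) n 9
  [0, 0, np.float64(-0.0), 10.0, 48.0, -5.9]
  [0, 0, np.float64(-0.0), 10.0, 48.0, -5.9]
  [0, 0, np.float64(-0.0), 10.0, 48.0, -5.9]
  [0, 0, np.float64(-0.0), 10.0, 48.0, -5.9]
  [0, 0, np.float64(-0.0), 10.0, 48.0, -5.9]
  [0, 0, np.float64(-0.0), 10.0, 48.0, -5.9]
  [0, 0, np.float64(-0.0), 10.0, 48.1, -5.9]
  [0, 0, np.float64(-0.0), 10.0, 48.0, -5.8]
  [0, 0, np.float64(-0.0), 10.0, 48.1, -5.9]
-> (449.2, 187.2, 60, 103, 50) n 2
  [0, 0, np.float64(-0.6), -0.0, -0.0, 45.0]
  [0, 0, np.float64(-0.6), -0.0, -0.0, 45.0]
```

View pics/w4.png

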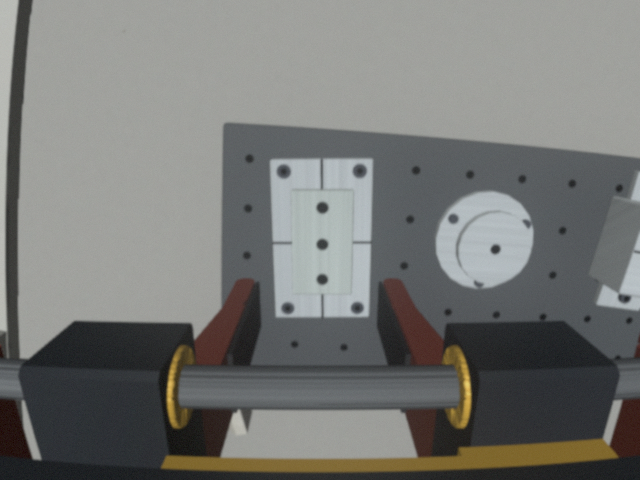

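Spacer_6 lies flat on the low rest (322,243), about 1 mm off the cross. Now spacer_14.

jog_arm --increments '[0,0,0,11.3,54.1,-6.6,65,0,0,0,11.3,54.1,-6.6,65,0,0,0,11.3,54.1,-6.6,65,0,0,0,11.3,54.1,-6.6,65,0,0,0,11.3,54.1,-6.6,65,0,0,0,11.3,54.1,-6.6,65,0,0,-0.5,11.3,54.1,-6.6,65,0,0,-0.5,11.3,54.1,-6.6,65,0,0,0,0,0,45,65,0,0,0,0,0,45,65,0,0,0,0,0,0,65]'

```text
t: 11.45
ee_pos: [445.4, 186.2, 57.1]
orientation: [0.35, -3.113, 0.004]
ft_force: [-0.0, -0.0, 0.6]
width: 57.0
grasp_force: 0.0
```

Run:
```python
from h import *
im=shot('wrist'); z=cloud(im)[...,2]
for q in models.regions_of('spacer_14','wrist')[:2]:
        zt=14;m=q['region']&(abs(z-zt)<2.5)
        if m.sum()>50: r,X=top(im,m,zt); print(round(q['p'],2),m.sum(),np.nanmedian(z[m]),r)
o=get_obs(); print(o['ee_pos'],yaw_of(o))
```

```text
0.83 4667 13.640971182012862 ((449.5119323730469, 185.76333618164062), (36.646419525146484, 35.72732925415039), 12.666633605957031)
[448.44273184 187.0167633   60.33515569] 102.80355297887151
```

jog_arm --increments '[0,0,0,-1,-0.3,28,65,0,0,0,0,0,28,65,0,0,0,0,0,0,65,0,0,0,0,0,0,0,0,0,0,0,0,0,0,0,0,0,0,0,0,0]'

```text
t: 12.3
ee_pos: [450.8, 187.5, 5.8]
orientation: [-0.35, 3.12, 0.001]
ft_force: [-0.8, -1.2, 8.8]
width: 35.5
grasp_force: 30.0
```

Run:
```python
from h import *
get_image('scene')
for i in range(2):
    get_image('side');o=get_obs(); print(np.round(o['ee_pos'],1),np.round(o['ft_force'],1))
plan((449,180,100,102,50),(627,-150,120,102,57),(627,-217.5,110,102,57),start=(449.7,186.5,4.3,102.9))
```

```text
[450.7 187.5   5.8] [-0.6 -1.5  7.6]
[450.7 187.5   5.8] [-0.4 -1.3  8.6]
from [449.7 186.5   4.3] 102.9
tilt deg x,y [0.11 0.04]
-> (449, 180, 100, 102, 50) n 2
  [0, 0, 0.5, 1.1, -3.1, -47.8]
  [0, 0, 0.5, 1.0, -3.1, -47.9]
-> (627, -150, 120, 102, 57) n 7
  [0, 0, -0.0, -15.2, -51.4, -2.9]
  [0, 0, -0.0, -15.2, -51.4, -2.8]
  [0, 0, -0.0, -15.1, -51.4, -2.9]
  [0, 0, -0.0, -15.2, -51.4, -2.8]
  [0, 0, -0.0, -15.1, -51.3, -2.9]
  [0, 0, -0.0, -15.2, -51.4, -2.8]
  [0, 0, -0.0, -15.1, -51.3, -2.9]
-> (627, -217.5, 110, 102, 57) n 2
  [0, 0, -0.0, 6.9, -33.0, 5.0]
  [0, 0, -0.0, 7.0, -33.1, 5.0]
```

jog_arm --increments '[0,0,0.5,1.1,-3.1,-47.8,0,0,0,0.5,1.0,-3.1,-47.9,0,0,0,0,-15.2,-51.4,-2.9,0,0,0,0,-15.2,-51.4,-2.8,0,0,0,0,-15.2,-51.4,-2.9,0,0,0,0,-15.2,-51.4,-2.8,0,0,0,0,-15.2,-51.3,-2.9,0,0,0,0,-15.2,-51.4,-2.8,0,0,0,0,-15.1,-51.3,-2.9,0,0,0,0,6.9,-33,0,0,0,0,0,7,-33.1,0,0,0,0,0,0,0,0,0]'

```text
t: 13.95
ee_pos: [626.5, -219.2, 120.5]
orientation: [-0.319, 3.125, -0.001]
ft_force: [-0.8, 0.3, -1.7]
width: 35.7
grasp_force: 30.0
```

jog_arm --increments '[0,0,0,0,0,0,0]'

```text
t: 14.08
ee_pos: [626.4, -216.5, 120.3]
orientation: [0.323, -3.125, -0.001]
ft_force: [-1.2, 0.1, -1.0]
width: 35.6
grasp_force: 30.0
```

Run:
```python
from h import *
o=get_obs();im=shot('wrist'); cv2.imwrite('pics/w5.png',im['pixels']); z=cloud(im)[...,2]
print(o['ee_pos'],yaw_of(o),o['ft_force'])
zt=o['ee_pos'][2]-5.8+14
for n in ['spacer_14','low_rest']:
    for q in models.regions_of(n,'wrist')[:3]:
        m=q['region']; zz=zt if np.nanmedian(z[m])>60 else (22 if np.nanmedian(z[m])>19 else 16)
        r,X=top(im,m,zz); print(n,round(q['p'],2),m.sum(),np.nanmedian(z[m]),zz,r)
```

```text
[ 626.41388335 -216.45817345  120.27939557] 101.79556128212955 [-1.15723104  0.13337423 -0.95772579]
spacer_14 0.91 8710 127.99622176256699 128.47939557129973 ((623.6815795898438, -218.43447875976562), (40.45639419555664, 36.127750396728516), 11.536543846130371)
spacer_14 0.76 3756 21.632985956856118 22 ((615.3330688476562, -221.44061279296875), (41.576988220214844, 36.129005432128906), 11.806023597717285)
low_rest 0.56 4872 15.664744146511964 16 ((610.41259765625, -222.8671112060547), (63.13011169433594, 59.79054641723633), 12.32802963256836)
```

View pics/w5.png

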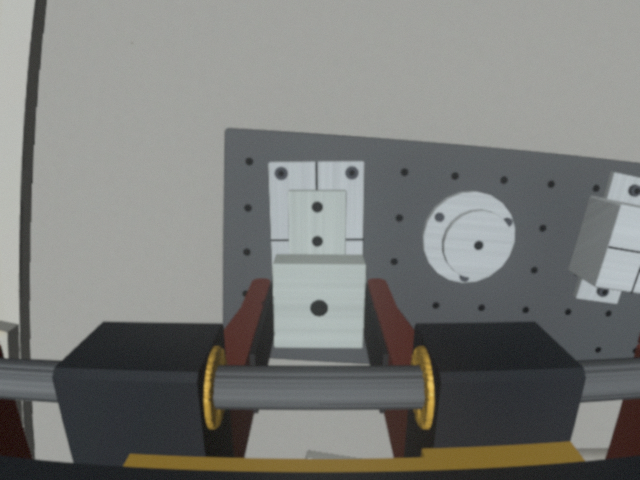

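Run:
```python
from h import *
o=get_obs();im=shot('wrist');T=T_tool(o)
print(o['ee_pos'])
h=inhand(im,(319,308),-8.2,T); print(h, (T@np.r_[h,1])[:3])
D,c=rays(im)
for px,zz in [((317,241),22),((317,240),16)]:
    d=D[px[1],px[0]]; print(c+d*(zz-c[2])/d[2], np.linalg.inv(T)@np.r_[c+d*(zz-c[2])/d[2],1])
```

```text
[ 626.77414408 -215.84074266  120.37715478]
[ 0.87342436 -1.42531697 -8.2       ] [ 626.21480858 -217.41722666  128.57692555]
[ 628.31842054 -218.10943663   22.        ] [-1.06041569 -2.56404306 98.37630582  1.        ]
[ 629.26742057 -217.92920422   16.        ] [ -2.02719804  -2.58471893 104.37613825   1.        ]
```

jog_arm --increments '[0,0,0,-2.5,-1.1,40,0,0,0,0,0,0,40,0,0,0,0,0,0,10,0,0,0,0,0,0,0,0,0,0,0,0,0,0,0,0,0,0,0,0,0,0]'

```text
t: 15.02
ee_pos: [630.3, -217.9, 31.6]
orientation: [-0.323, 3.123, -0.001]
ft_force: [0.3, 0.3, -1.1]
width: 35.5
grasp_force: 30.0
```

jog_arm --increments '[0,0,0,0.3,0,2,0,0,0,0,0,0,0.7,0,0,0,0,0,0,0,0]'

```text
t: 15.4
ee_pos: [629.2, -217.7, 27.7]
orientation: [-0.323, 3.125, -0.0]
ft_force: [-0.7, 0.7, -0.1]
width: 35.5
grasp_force: 30.0
```

jog_arm --increments '[0,0,0,0,0,0,55,0,0,0,0,0,0,55,0,0,0,0,0,0,55,0,0,0,0,0,-35,55,0,0,0,0,0,-45,55,0,0,0,0,0,0,55,0,0,0,0,0,0,55]'

```text
t: 16.27
ee_pos: [628.8, -217.5, 107.2]
orientation: [0.323, -3.125, -0.0]
ft_force: [-0.9, 0.2, -0.4]
width: 48.1
grasp_force: 0.0
```

Run:
```python
from h import *
o=get_obs(); print(o['ee_pos'],yaw_of(o))
im=shot('wrist'); cv2.imwrite('pics/w6.png',im['pixels']); z=cloud(im)[...,2]
for n in ['spacer_14','low_rest','round_rest']:
    for q in models.regions_of(n,'wrist')[:2]:
      for zt in (36,22,16,32):
        m=q['region']&(abs(z-zt)<2.5)
        if m.sum()>500: r,X=top(im,m,zt); print(n,round(q['p'],2),m.sum(),np.round(np.nanpercentile(z[m],[5,50,95]),1),zt,r)
```

```text
[ 628.7943592  -217.52538235  107.20311764] 101.81381818579203
spacer_14 0.68 2145 [20.5 21.6 22.7] 22 ((603.1122436523438, -224.23687744140625), (14.855589866638184, 35.38822937011719), 11.832171440124512)
spacer_14 0.62 3774 [34.5 35.6 36.7] 36 ((627.6356201171875, -219.692626953125), (36.32185363769531, 35.771541595458984), 11.548274040222168)
low_rest 0.67 8639 [14.5 15.6 16.8] 16 ((628.1007690429688, -219.00442504882812), (99.29993438720703, 59.85557174682617), 12.273831367492676)
round_rest 0.68 2920 [14.5 15.7 17. ] 16 ((606.2113037109375, -123.46399688720703), (58.19135665893555, 61.38063049316406), 63.69807815551758)
round_rest 0.68 4027 [30.5 31.7 32.8] 32 ((607.2985229492188, -121.82814025878906), (43.48565673828125, 43.736629486083984), 12.167375564575195)
```

View pics/w6.png

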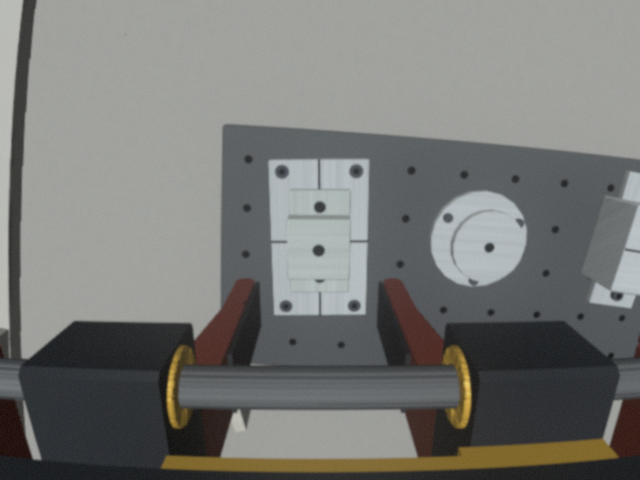

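Spacer_14 sits on spacer_6, within 1 mm of the rest's centre, top at 36 mm. Next the puck.

```bash
python3 -c "
from h import *
plan((476.5,313.5,130,90,56))"
```

```text
from [ 628.3 -217.4  106.1] 101.8
tilt deg x,y [-0.13  0.05]
-> (476.5, 313.5, 130, 90, 56) n 10
  [0, 0, np.float64(1.2), 4.0, 55.1, -2.4]
  [0, 0, np.float64(1.2), 5.1, 55.0, -2.4]
  [0, 0, np.float64(1.2), 6.3, 54.8, -2.4]
  [0, 0, np.float64(1.2), 7.4, 54.7, -2.4]
  [0, 0, np.float64(1.2), 8.6, 54.5, -2.4]
  [0, 0, np.float64(1.2), 9.7, 54.4, -2.4]
  [0, 0, np.float64(1.2), 10.9, 54.1, -2.4]
  [0, 0, np.float64(1.2), 12.0, 53.9, -2.4]
  [0, 0, np.float64(1.2), 13.1, 53.6, -2.4]
  [0, 0, np.float64(1.2), 14.3, 53.4, -2.3]
```

jog_arm --increments '[0,0,1.2,4,55.1,-2.4,70,0,0,1.2,5.1,55,-2.4,70,0,0,1.2,6.3,54.8,-2.4,70,0,0,1.2,7.4,54.7,-2.4,70,0,0,1.2,8.6,54.5,-2.4,70,0,0,1.2,9.7,54.4,-2.4,70,0,0,1.2,10.9,54.1,-2.4,70,0,0,1.2,12,53.9,-2.4,70,0,0,1.2,13.1,53.6,-2.4,70,0,0,1.2,14.3,53.4,-2.3,70,0,0,0,0,0,0,70,0,0,0,0,0,0,70]'

```text
t: 17.98
ee_pos: [476.9, 312.6, 130.7]
orientation: [-0.004, -3.14, 0.002]
ft_force: [-0.0, -0.7, 0.3]
width: 61.2
grasp_force: 0.0
```

Run:
```python
from h import *
o=get_obs(); T=T_tool(o); print(o['ee_pos'],yaw_of(o))
im=shot('wrist'); z=cloud(im)[...,2]; cv2.imwrite('pics/w7.png',im['pixels'])
for n,zt in [('puck',50),('cover_plate',10)]:
    for q in models.regions_of(n,'wrist')[:1]:
        m=q['region']&(abs(z-zt)<3); r,X=top(im,m,zt); c=cv2.minEnclosingCircle(X.astype(np.float32))
        print(n,round(q['p'],2),m.sum(),np.nanmedian(z[m]),r,c,'tool',np.linalg.inv(T)@[*r[0],zt,1])
```

```text
[476.89045338 312.6065792  130.71203986] 89.86997320155398
puck 0.8 2755 49.203281676684384 ((476.12158203125, 312.9383544921875), (34.97428894042969, 35.628562927246094), 89.90647888183594) ((476.35479736328125, 312.86468505859375), 18.12407112121582) tool [ 0.66806993  0.42084469 80.71252188  1.        ]
cover_plate 0.69 4055 9.625425511019614 ((476.3851623535156, 317.31427001953125), (63.58232879638672, 64.12771606445312), 88.61032104492188) ((476.63800048828125, 317.1165771484375), 44.25437545776367) tool [  0.36409919   4.84235142 120.70722142   1.        ]
```

jog_arm --increments '[0,0,0,0.4,1.4,35,70,0,0,0,0,0,35,70,0,0,0,0,0,23,70,0,0,0,0,0,5.5,70,0,0,0,0,0,0,70,0,0,0,0,0,0,70]'

```text
t: 18.88
ee_pos: [477.8, 314.7, 34.0]
orientation: [0.006, 3.14, 0.001]
ft_force: [-0.6, 0.5, 0.1]
width: 61.2
grasp_force: 0.0
```

jog_arm --increments '[0,0,0,0,0,0,0,0,0,0,0,0,0,0,0,0,0,0,0,0,0,0,0,0,0,0,0,0]'

```text
t: 19.38
ee_pos: [477.1, 314.7, 33.3]
orientation: [0.005, 3.141, 0.0]
ft_force: [0.2, 0.1, 3.5]
width: 35.3
grasp_force: 30.0
```

jog_arm --increments '[0,0,0,0,0,-48,0,0,0,0,0,0,-49,0,0,0,0,-16.2,-54.4,0,0,0,0,0,-16.2,-54.4,0,0,0,0,0,-16.2,-54.4,0,0,0,0,0,-16.2,-54.4,0,0,0,0,0,-16.2,-54.4,0,0,0,0,0,-16.2,-54.4,0,0,0,0,0,-16.2,-54.4,0,0,0,0,0,-16.2,-54.4,0,0,0,0,0,0,0,0,0,0,0,0,0,0,0,0,0]'

```text
invalid input
```

Run:
```python
from h import *
o=get_obs(); T=T_tool(o); print(o['ee_pos'],yaw_of(o))
im=shot('wrist'); z=cloud(im)[...,2]; cv2.imwrite('pics/w8.png',im['pixels'])
for n,zt,zs in [('puck',o['ee_pos'][2]-5.3+22,3),('round_rest',32,3),('tall_rest',44,3)]:
    for q in models.regions_of(n,'wrist')[:2]:
        m=q['region']&(abs(z-zt)<zs)
        if m.sum()<200: print(n,'few',np.nanmedian(z[q['region']])); continue
        r,X=top(im,m,zt); c=cv2.minEnclosingCircle(X.astype(np.float32))
        print(n,round(q['p'],2),m.sum(),np.nanmedian(z[m]),np.round(r[0],1),np.round(r[1],1),np.round([*c[0],c[1]],1),'tool',np.round(np.linalg.inv(T)@[*c[0],zt,1],1))
```

```text
[477.0694517  314.72509629  33.26355329] 89.82255350771723
puck 0.74 6611 49.25464709591006 [476. 313.] [35.9 34.9] [476.1 313.3  18.3] tool [  1.   -1.5 -16.7   1. ]
```

View pics/w8.png

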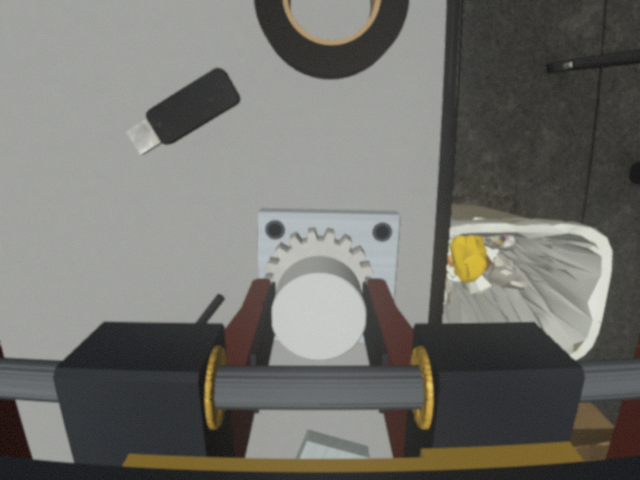

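The move was refused for a miscount; the picture shows the puck gripped at (319,315) over the gear. Repeat the transfer.

jog_arm --increments '[0,0,0,0,0,-48,0,0,0,0,0,0,-49,0,0,0,0,-16.2,-54.4,0,0,0,0,0,-16.2,-54.4,0,0,0,0,0,-16.2,-54.4,0,0,0,0,0,-16.2,-54.4,0,0,0,0,0,-16.2,-54.4,0,0,0,0,0,-16.2,-54.4,0,0,0,0,0,-16.2,-54.4,0,0,0,0,0,-16.2,-54.4,0,0,0,0,0,0,0,0,0,0,0,0,0,0,0,0]'

```text
t: 21.08
ee_pos: [604.3, -120.8, 129.3]
orientation: [-0.006, -3.14, -0.001]
ft_force: [0.5, -0.4, -0.6]
width: 35.3
grasp_force: 30.0
```

Run:
```python
from h import *
o=get_obs(); T=T_tool(o); print(o['ee_pos'],yaw_of(o))
im=shot('wrist'); z=cloud(im)[...,2]; cv2.imwrite('pics/w9.png',im['pixels'])
for n,zt,zs in [('puck',o['ee_pos'][2]-5.3+22,3),('round_rest',32,3),('tall_rest',44,3)]:
    for q in models.regions_of(n,'wrist')[:2]:
        m=q['region']&(abs(z-zt)<zs)
        if m.sum()<200: print(n,'few',np.nanmedian(z[q['region']])); continue
        r,X=top(im,m,zt); c=cv2.minEnclosingCircle(X.astype(np.float32))
        print(n,round(q['p'],2),m.sum(),np.nanmedian(z[m]),np.round(r[0],1),np.round(r[1],1),np.round([*c[0],c[1]],1),'tool',np.round(np.linalg.inv(T)@[*c[0],zt,1],1))
```

```text
[ 604.34444021 -120.78292878  129.32098568] 89.76948233987693
puck 0.65 6642 145.30435724591385 [ 603.3 -122. ] [34.8 36.2] [ 603.3 -122.1   18.2] tool [  1.1  -1.3 -16.7   1. ]
round_rest few 20.509377743316236
round_rest 0.61 2834 31.63683357808668 [ 602.5 -121. ] [43.  35.4] [ 606.5 -121.2   22. ] tool [-2.3 -0.5 97.3  1. ]
tall_rest 0.8 7523 43.6786894991603 [587.4 -18.3] [54.5 54.5] [587.3 -18.3  37.5] tool [ 17.3 102.3  85.4   1. ]
```

jog_arm --increments '[0,0,0,-3.6,1,35,0,0,0,0,0,0,35,0,0,0,0,0,0,18,0,0,0,0,0,0,2,0,0,0,0,0,0,0,0,0,0,0,0,0,0,0]'

```text
t: 22.02
ee_pos: [609.7, -120.2, 41.3]
orientation: [0.005, 3.14, -0.001]
ft_force: [0.5, 0.2, -0.6]
width: 35.9
grasp_force: 30.0
```

jog_arm --increments '[0,0,0,0,0,1.2,0,0,0,0,0,0,0,0,0,0,0,0,0,0,0]'

```text
t: 22.4
ee_pos: [608.8, -120.1, 39.0]
orientation: [0.005, 3.141, -0.0]
ft_force: [-0.3, -0.4, -0.5]
width: 35.4
grasp_force: 30.0
```

jog_arm --increments '[0,0,0,0.6,0,0.8,0,0,0,0,0,0,0.8,0,0,0,0,0,0,0,0]'

```text
t: 22.78
ee_pos: [608.1, -120.1, 37.7]
orientation: [-0.005, -3.141, -0.0]
ft_force: [-0.8, -0.1, 5.2]
width: 35.4
grasp_force: 30.0
```

jog_arm --increments '[0,0,0,0,0,0,60,0,0,0,0,0,0,60,0,0,0,0,0,0,60,0,0,0,0,0,-35,60,0,0,0,0,0,-45,60,0,0,0,0,0,0,60,0,0,0,0,0,0,60]'

```text
t: 23.65
ee_pos: [607.7, -120.0, 116.7]
orientation: [-0.005, -3.141, -0.0]
ft_force: [-0.5, -0.2, -0.7]
width: 52.6
grasp_force: 0.0
```

Run:
```python
from h import *
o=get_obs(); T=T_tool(o); print(o['ee_pos'],yaw_of(o))
im=shot('wrist'); z=cloud(im)[...,2]; cv2.imwrite('pics/w10.png',im['pixels'])
for n,zt,zs in [('puck',54,3),('round_rest',16,6),('round_rest',32,3),('tall_rest',44,3),('focus_block',54,3)]:
    for q in models.regions_of(n,'wrist')[:2]:
        m=q['region']&(abs(z-zt)<zs)
        if m.sum()<100: print(n,'few',np.nanmedian(z[q['region']])); continue
        r,X=top(im,m,zt); c=cv2.minEnclosingCircle(X.astype(np.float32))
        print(n,round(q['p'],2),m.sum(),np.nanmedian(z[m]),np.round(r[0],1),np.round(r[1],1),np.round([*c[0],c[1]],1))
```

```text
[ 607.71747823 -119.97144999  116.73782835] 89.81069338137473
puck 0.67 3202 53.61450169755767 [ 607.4 -121.6] [36.3 35.3] [ 607.4 -121.4   18.2]
round_rest 0.85 2644 15.631651738459794 [ 602.4 -121.3] [52.4 60.3] [ 606.6 -121.2   30.9]
round_rest 0.85 882 31.588572862554997 [ 600.1 -120.9] [43. 30.] [ 606.5 -121.2   21.8]
tall_rest 0.85 8277 43.6583796213275 [587.4 -18.6] [54.6 54.9] [587.3 -18.8  37.2]
tall_rest few 21.49294719619553
```

View pics/w10.png

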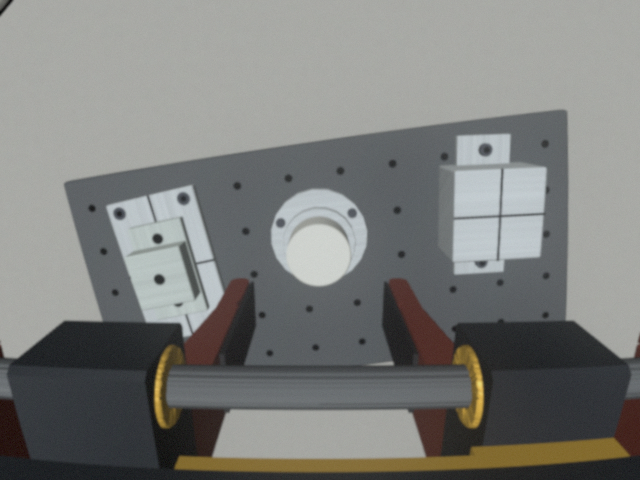

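Puck sits on the round rest within 1 mm, top level at 53.6 as measured (bias −0.4). Back for the gear.

jog_arm --increments '[0,0,0,16.4,54.3,0,60,0,0,0,16.4,54.3,0,60,0,0,0,16.4,54.3,0,60,0,0,0,16.4,54.3,0,60,0,0,0,16.4,54.3,0,60,0,0,0,16.4,54.3,0,60,0,0,0,16.4,54.3,0,60,0,0,0,16.4,54.3,0,60,0,0,0,0,0,0,60,0,0,0,0,0,0,60]'

```text
t: 25.2
ee_pos: [478.0, 314.3, 116.7]
orientation: [-0.004, -3.141, 0.001]
ft_force: [-0.3, 0.1, -0.3]
width: 52.9
grasp_force: 0.0
```

Run:
```python
from h import *
o=get_obs(); T=T_tool(o); print(o['ee_pos'],yaw_of(o))
im=shot('wrist'); z=cloud(im)[...,2]; cv2.imwrite('pics/w11.png',im['pixels'])
for n,zt,zs in [('gear',28,2.5),('gear',20,2.5),('cover_plate',10,2.5)]:
    for q in models.regions_of(n,'wrist')[:1]:
        m=q['region']&(abs(z-zt)<zs)
        if m.sum()<100: print(n,'few',np.nanmedian(z[q['region']])); continue
        r,X=top(im,m,zt); c=cv2.minEnclosingCircle(X.astype(np.float32))
        print(n,round(q['p'],2),m.sum(),np.nanmedian(z[m]),np.round(r[0],1),np.round(r[1],1),round(r[2],1),np.round([*c[0],c[1]],1),'tool',np.round(np.linalg.inv(T)@[*c[0],zt,1],1))
```

```text
[478.04278059 314.32022694 116.71772671] 89.86314551038863
gear 0.65 590 27.231937999094527 [474.9 313.5] [20.1 20.1] 89.9 [474.9 313.3  10.6] tool [ 3.  -0.9 88.7  1. ]
gear 0.65 3064 19.60162387610856 [474.9 313.2] [47.6 47.8] 89.9 [475.  313.   24.4] tool [ 3.  -1.2 96.7  1. ]
cover_plate 0.64 5185 9.66802179982102 [476.4 317.2] [63.8 64. ] 88.6 [476.3 317.3  44.2] tool [  1.7   3.  106.7   1. ]
```

View pics/w11.png

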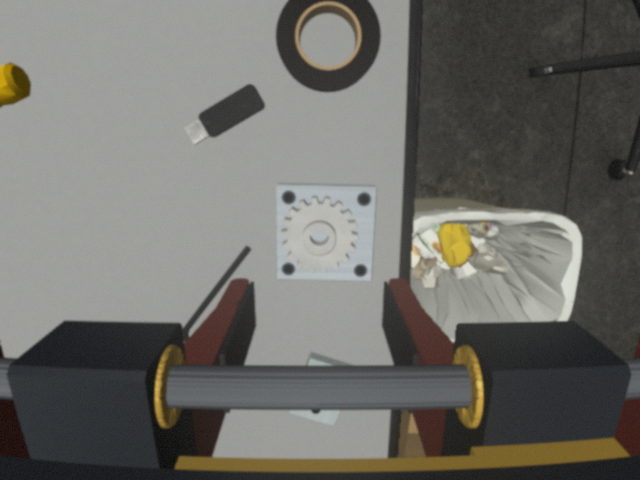

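jog_arm --increments '[0,0,0,2.5,0,35,50,0,0,0,0,0,35,50,0,0,0,0,0,20,50,0,0,0,0,0,3,50,0,0,0,0,0,0,50,0,0,0,0,0,0,50,0,0,0,0,0,0,50]'

```text
t: 26.28
ee_pos: [476.4, 315.2, 25.1]
orientation: [0.005, 3.14, 0.001]
ft_force: [0.5, 0.7, -0.1]
width: 43.6
grasp_force: 0.0
```

jog_arm --increments '[0,0,0,0,0,2,50,0,0,0,0,0,0,50,0,0,0,0,0,0,50]'

```text
t: 26.65
ee_pos: [475.8, 314.8, 22.2]
orientation: [-0.005, -3.142, 0.0]
ft_force: [0.6, -0.1, 0.2]
width: 44.2
grasp_force: 0.0
```

jog_arm --increments '[0,0,0,0,0,0.3,0,0,0,0,0,0,0,0,0,0,0,0,0,0,0,0,0,0,0,0,0,0,0,0,0,0,0,0,0]'

```text
t: 27.28
ee_pos: [475.8, 314.8, 21.8]
orientation: [-0.005, -3.141, 0.0]
ft_force: [0.9, 0.2, 0.3]
width: 19.5
grasp_force: 30.0
```

Run:
```python
from h import *
o=get_obs(); T=T_tool(o); print(o['ee_pos'],yaw_of(o))
im=shot('wrist'); z=cloud(im)[...,2]
for n,zt,zs in [('gear',28,2),('gear',20,2)]:
    for q in models.regions_of(n,'wrist')[:1]:
        m=q['region']&(abs(z-zt)<zs)
        if m.sum()<100: print(n,'few',np.nanmedian(z[q['region']])); continue
        r,X=top(im,m,zt); c=cv2.minEnclosingCircle(X.astype(np.float32))
        print(n,round(q['p'],2),m.sum(),np.nanmedian(z[m]),np.round(r[0],1),np.round(r[1],1),np.round([*c[0],c[1]],1),'tool',np.round(np.linalg.inv(T)@[*c[0],zt,1],1))
plan((478,310,120,90,50),(628,-217,120,90,57))
```

```text
[475.80767083 314.7677905   21.83659926] 89.81388713063068
gear 0.74 1295 27.236650536161164 [474.9 313.4] [19.5 21. ] [474.5 313.6  11. ] tool [ 1.3 -1.2 -6.2  1. ]
gear 0.74 4116 19.64626294005093 [461.3 314.1] [46.3 21.2] [467.6 313.9  23.2] tool [ 8.2 -0.9  1.8  1. ]
from [475.8 314.8  21.8] 89.8
tilt deg x,y [-0. -0.]
-> (478, 310, 120, 90, 50) n 2
  [0, 0, np.float64(-0.1), -1.1, -2.4, -49.1]
  [0, 0, np.float64(-0.1), -1.1, -2.4, -49.1]
-> (628, -217, 120, 90, 57) n 10
  [0, 0, np.float64(0.0), -15.0, -52.7, 0.0]
  [0, 0, np.float64(0.0), -15.0, -52.7, 0.0]
  [0, 0, np.float64(0.0), -15.0, -52.7, 0.0]
  [0, 0, np.float64(0.0), -15.0, -52.7, 0.0]
  [0, 0, np.float64(0.0), -15.0, -52.7, 0.0]
  [0, 0, np.float64(0.0), -15.0, -52.7, 0.0]
  [0, 0, np.float64(0.0), -15.0, -52.7, 0.0]
  [0, 0, np.float64(0.0), -14.9, -52.7, 0.0]
  [0, 0, np.float64(0.0), -15.0, -52.7, 0.0]
  [0, 0, np.float64(0.0), -14.9, -52.7, 0.0]
```

jog_arm --increments '[0,0,0,-1,-2.4,-49,0,0,0,0,-1,-2.4,-49,0,0,0,0,-15,-52.7,0,0,0,0,0,-15,-52.7,0,0,0,0,0,-15,-52.7,0,0,0,0,0,-15,-52.7,0,0,0,0,0,-15,-52.7,0,0,0,0,0,-15,-52.7,0,0,0,0,0,-15,-52.7,0,0,0,0,0,-15,-52.7,0,0,0,0,0,-15,-52.7,0,0,0,0,0,-15,-52.7,0,0]'

```text
t: 28.92
ee_pos: [626.2, -219.3, 119.6]
orientation: [-0.005, -3.141, -0.0]
ft_force: [1.0, 0.1, -1.7]
width: 19.2
grasp_force: 30.0
```

jog_arm --increments '[0,0,0,0,0,0,0,0,0,0,0,0,0,0]'

```text
t: 29.18
ee_pos: [625.3, -217.1, 119.3]
orientation: [-0.006, -3.14, -0.001]
ft_force: [-0.2, 1.0, -1.4]
width: 19.3
grasp_force: 30.0
```

Run:
```python
from h import *
o=get_obs(); T=T_tool(o); print(o['ee_pos'],yaw_of(o))
im=shot('wrist'); z=cloud(im)[...,2]; cv2.imwrite('pics/w12.png',im['pixels'])
zg=o['ee_pos'][2]-11.8
for n,zt,zs in [('gear',zg+18,3),('low_rest',16,2.5),('spacer_14',36,2.5),('spacer_14',22,2.5)]:
    for q in models.regions_of(n,'wrist')[:2]:
        m=q['region']&(abs(z-zt)<zs)
        if m.sum()<100: continue
        r,X=top(im,m,zt); c=cv2.minEnclosingCircle(X.astype(np.float32))
        print(n,round(q['p'],2),m.sum(),np.nanmedian(z[m]),np.round(r[0],1),np.round(r[1],1),round(r[2],1),np.round([*c[0],c[1]],1),'tool',np.round(np.linalg.inv(T)@[*c[0],zt,1],1))
```

```text
[ 625.31490319 -217.0789406   119.28287601] 89.77354713626444
gear 0.88 1322 124.59210867331088 [ 624.1 -218.2] [19.  21.4] 89.8 [ 624.1 -218.6   10.8] tool [ 1.2 -1.5 -6.2  1. ]
low_rest 0.73 4957 15.642279938562865 [ 616.9 -221.3] [76.2 59.8] 12.2 [ 617.  -221.1   47.8] tool [  8.1  -4.1 103.3   1. ]
low_rest 0.31 189 15.979037815026174 [676.7 -70.4] [17.8 33. ] 65.7 [679.2 -65.2  16.6] tool [-53.4 152.1 103.3   1. ]
spacer_14 0.65 1299 35.62674124549355 [ 619.8 -221.2] [20.  35.8] 11.4 [ 618.8 -221.2   19.3] tool [ 6.4 -4.2 83.3  1. ]
spacer_14 0.81 1388 21.59949617538433 [ 603.3 -223.9] [15.3 35.8] 12.3 [ 603.  -224.    18.8] tool [22.1 -7.  97.3  1. ]
```

jog_arm --increments '[0,0,0,-4,-0.3,35,0,0,0,0,0,0,25,0,0,0,0,0,0,7.5,0,0,0,0,0,0,1,0,0,0,0,0,0,0,0,0,0,0,0,0,0,0,0,0,0,0,0,0,0]'

```text
t: 30.3
ee_pos: [630.5, -218.0, 52.1]
orientation: [0.005, 3.141, -0.001]
ft_force: [0.5, 0.5, -0.7]
width: 19.5
grasp_force: 30.0
```

jog_arm --increments '[0,0,0,0.6,0.3,1.5,0,0,0,0,0,0,0.5,0,0,0,0,0,0,0,0,0,0,0,0,0,0,0]'

```text
t: 30.8
ee_pos: [629.5, -217.5, 49.3]
orientation: [-0.005, -3.142, -0.0]
ft_force: [-0.1, 0.1, -0.6]
width: 19.8
grasp_force: 30.0
```

jog_arm --increments '[0,0,0,0,0,0.8,0,0,0,0,0,0,0.7,0,0,0,0,0,0,0,0]'

```text
t: 31.18
ee_pos: [629.5, -217.5, 47.9]
orientation: [-0.005, -3.142, -0.0]
ft_force: [-0.1, 0.6, -0.8]
width: 19.2
grasp_force: 30.0
```

jog_arm --increments '[0,0,0,0,0,0.4,0,0,0,0,0,0,0,0,0,0,0,0,0,0,45,0,0,0,0,0,0,45,0,0,0,0,0,0,45,0,0,0,0,0,-30,50,0,0,0,0,0,-40,55,0,0,0,0,0,0,55,0,0,0,0,0,0,55]'

```text
t: 32.3
ee_pos: [629.2, -217.4, 117.1]
orientation: [-0.005, -3.141, -0.0]
ft_force: [-0.8, -1.0, -0.2]
width: 48.7
grasp_force: 0.0
```

Run:
```python
from h import *
o=get_obs(); T=T_tool(o); print(o['ee_pos'],yaw_of(o))
im=shot('wrist'); z=cloud(im)[...,2]; cv2.imwrite('pics/w13.png',im['pixels'])
for n,zt,zs in [('gear',54,2.5),('gear',46,2.5),('low_rest',16,2.5),('spacer_6',22,2.5),('puck',54,2.5)]:
    for q in models.regions_of(n,'wrist')[:2]:
        m=q['region']&(abs(z-zt)<zs)
        if m.sum()<300: continue
        r,X=top(im,m,zt); c=cv2.minEnclosingCircle(X.astype(np.float32))
        print(n,round(q['p'],2),m.sum(),np.round(np.nanpercentile(z[m],[10,50,90]),1),np.round(r[0],1),np.round(r[1],1),round(r[2],1),np.round([*c[0],c[1]],1))
```

```text
[ 629.18790879 -217.40193977  117.07032254] 89.81630617579982
gear 0.89 712 [52.4 53.1 54.1] [ 628.6 -218.9] [20.4 20.8] 45.6 [ 628.6 -218.8   10.6]
gear 0.89 3699 [44.7 45.6 46.5] [ 628.7 -218.7] [48.5 47.7] 86.0 [ 628.8 -219.    24.5]
low_rest 0.78 7050 [14.8 15.7 16.5] [ 628.4 -218.9] [99.7 60. ] 12.3 [ 628.  -219.1   57. ]
spacer_6 0.73 1492 [20.8 21.6 22.6] [ 603.4 -224. ] [15.3 35.9] 11.2 [ 603.2 -224.    19. ]
puck 0.82 3207 [52.8 53.7 54.5] [ 607.7 -122.1] [36.3 35.3] 64.2 [ 607.6 -122.2   18.4]
```

View pics/w13.png

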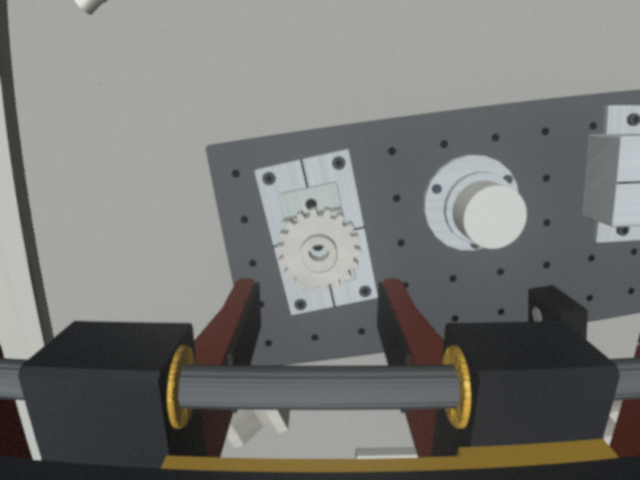

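Gear is centred within 0.5 mm, at (318,250). The earlier stack picture shows the hex key's end (248,248) near where a finger would land, so I'll grip the plate 8 mm nearer the robot and open only partly.

```bash
python3 -c "
from h import *
plan((468.9,318.3,105,88.6,56))"
```

```text
from [ 629.1 -217.3  116.5] 89.8
tilt deg x,y [-0.08  0.03]
-> (468.9, 318.3, 105, 88.6, 56) n 10
  [0, 0, np.float64(0.1), 16.2, 53.5, 1.1]
  [0, 0, np.float64(0.1), 16.3, 53.5, 1.2]
  [0, 0, np.float64(0.1), 16.4, 53.5, 1.1]
  [0, 0, np.float64(0.1), 16.5, 53.4, 1.2]
  [0, 0, np.float64(0.1), 16.5, 53.4, 1.1]
  [0, 0, np.float64(0.1), 16.7, 53.4, 1.2]
  [0, 0, np.float64(0.1), 16.7, 53.3, 1.1]
  [0, 0, np.float64(0.1), 16.8, 53.3, 1.2]
  [0, 0, np.float64(0.1), 16.9, 53.3, 1.1]
  [0, 0, np.float64(0.1), 17.1, 53.2, 1.2]
```

jog_arm --increments '[0,0,0.1,16.3,53.5,0,86,0,0,0.1,16.3,53.5,0,86,0,0,0.1,16.4,53.5,1.2,86,0,0,0.1,16.5,53.4,1.2,86,0,0,0.1,16.5,53.4,1.2,86,0,0,0.1,16.7,53.4,1.2,86,0,0,0.1,16.7,53.3,1.2,86,0,0,0.1,16.8,53.3,1.2,86,0,0,0.1,16.9,53.3,1.2,86,0,0,0.1,17,53.2,1.2,86,0,0,0,0,0,0,86,0,0,0,0,0,0,86]'

```text
t: 34.1
ee_pos: [469.1, 317.7, 107.5]
orientation: [-0.031, -3.141, 0.001]
ft_force: [0.5, -0.3, -0.0]
width: 75.4
grasp_force: 0.0
```

Run:
```python
from h import *
o=get_obs(); T=T_tool(o); print(o['ee_pos'],yaw_of(o))
im=shot('wrist'); z=cloud(im)[...,2]; cv2.imwrite('pics/w14.png',im['pixels'])
for n,zt,zs in [('cover_plate',10,2.5)]:
    for q in models.regions_of(n,'wrist')[:2]:
        m=q['region']&(abs(z-zt)<zs)
        if m.sum()<300: continue
        r,X=top(im,m,zt); c=cv2.minEnclosingCircle(X.astype(np.float32))
        print(n,round(q['p'],2),m.sum(),np.round(np.nanpercentile(z[m],[10,50,90]),1),np.round(r[0],1),np.round(r[1],1),round(r[2],1),np.round([*c[0],c[1]],1),'tool',np.round(np.linalg.inv(T)@[*r[0],zt,1],1))
```

```text
[469.07950385 317.68372994 107.50574963] 88.8671618694382
cover_plate 0.66 9682 [ 8.8  9.7 10.5] [476.4 317.3] [64.  63.6] 88.9 [476.4 317.1  44.3] tool [-7.4 -0.2 97.5  1. ]
```

View pics/w14.png

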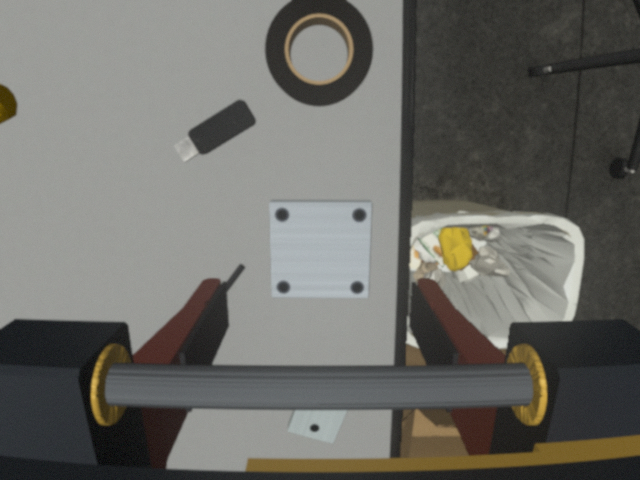

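jog_arm --increments '[0,0,0,0,0.9,40,86,0,0,0,0,0,40,86,0,0,0,0,0,21,86,0,0,0,0,0,2,86,0,0,0,0,0,0,86,0,0,0,0,0,0,86,0,0,0,0,0,0,86]'

```text
t: 35.08
ee_pos: [470.0, 319.3, 5.8]
orientation: [0.033, 3.14, 0.001]
ft_force: [-0.5, -0.1, 0.4]
width: 75.7
grasp_force: 0.0
```

jog_arm --increments '[0,0,0,0,-0.3,2,86,0,0,0,0,0,0,86,0,0,0,0,0,0,86,0,0,0,0,0,0,0,0,0,0,0,0,0,0,0,0,0,0,0,0,0,0,0,0,0,0,0,0]'

```text
t: 35.95
ee_pos: [469.4, 318.7, 2.9]
orientation: [-0.033, -3.141, -0.0]
ft_force: [-0.4, -0.2, 0.6]
width: 63.5
grasp_force: 30.0
```

Run:
```python
from h import *
plan((470,317,130,88.9,50),(595,-19,130,92.6,56))
```

```text
from [469.4 318.7   2.9] 88.8
tilt deg x,y [-0.  0.]
-> (470, 317, 130, 88.9, 50) n 3
  [0, 0, np.float64(-0.0), -0.2, -0.6, -42.4]
  [0, 0, np.float64(-0.0), -0.2, -0.6, -42.4]
  [0, 0, np.float64(-0.0), -0.3, -0.5, -42.3]
-> (595, -19, 130, 92.6, 56) n 7
  [0, 0, np.float64(-0.5), -18.8, -47.6, -0.0]
  [0, 0, np.float64(-0.5), -18.4, -47.8, -0.0]
  [0, 0, np.float64(-0.5), -18.0, -47.9, -0.0]
  [0, 0, np.float64(-0.5), -17.6, -48.1, -0.0]
  [0, 0, np.float64(-0.5), -17.2, -48.3, -0.0]
  [0, 0, np.float64(-0.5), -16.8, -48.4, -0.0]
  [0, 0, np.float64(-0.5), -16.3, -48.5, -0.0]
```

```bash
python3 -c "
from h import *
plan((580,-17.5,130,92.6,56),start=(470,317,130,88.8))"|grep -v tilt
```

```text
from [470. 317. 130.] 88.8
-> (580, -17.5, 130, 92.6, 56) n 7
  [0, 0, -0.5, -16.7, -47.4, -0.0]
  [0, 0, -0.5, -16.3, -47.6, -0.0]
  [0, 0, -0.5, -15.9, -47.7, -0.0]
  [0, 0, -0.5, -15.5, -47.9, -0.0]
  [0, 0, -0.5, -15.0, -48.0, -0.0]
  [0, 0, -0.5, -14.6, -48.1, -0.0]
  [0, 0, -0.5, -14.2, -48.3, -0.0]
```

jog_arm --increments '[0,0,0,-0.2,-0.6,-42.4,0,0,0,0,-0.2,-0.6,-42.4,0,0,0,0,-0.2,-0.5,-42.3,0,0,0,-0.5,-16.7,-47.4,0,0,0,0,-0.5,-16.3,-47.6,0,0,0,0,-0.5,-15.9,-47.7,0,0,0,0,-0.5,-15.5,-47.9,0,0,0,0,-0.5,-15,-48,0,0,0,0,-0.5,-14.6,-48.1,0,0,0,0,-0.5,-14.2,-48.3,0,0,0,0,0,0,0,0,0,0,0,0,0,0,0,0]'

```text
t: 37.45
ee_pos: [579.4, -17.3, 129.7]
orientation: [0.062, -3.14, -0.001]
ft_force: [-0.6, 1.4, -0.7]
width: 63.6
grasp_force: 30.0
```

jog_arm --increments '[0,0,0,0,0,0,0]'

```text
t: 37.58
ee_pos: [579.4, -16.3, 129.8]
orientation: [0.066, -3.14, -0.0]
ft_force: [-0.9, 1.1, -1.7]
width: 63.4
grasp_force: 30.0
```

Run:
```python
from h import *
o=get_obs(); T=T_tool(o); print(o['ee_pos'],yaw_of(o))
im=shot('wrist'); z=cloud(im)[...,2]; cv2.imwrite('pics/w15.png',im['pixels'])
zp=o['ee_pos'][2]-2.9+10
m=(abs(z-zp)<4); m[:,:150]=0; m[:,490:]=0
r,X=top(im,m,zp); print(zp,np.nanmedian(z[m]),r,np.linalg.inv(T)@[*r[0],zp,1])
X=np.array(X); e=(X-T[:2,3]); print('tool extents',(e@T[:2,0]).min(),(e@T[:2,0]).max(),(e@T[:2,1]).min(),(e@T[:2,1]).max())
for q in models.regions_of('cover_plate','wrist')[:1]:
    k=q['region']; r,X=top(im,k,zp); print('cp',q['p'],k.sum(),np.nanmedian(z[k]),r); print(np.linalg.inv(T)@[*r[0],zp,1])
```

```text
[579.41704008 -16.28919296 129.80836418] 92.39177099002283
136.90836418194124 136.6331627488861 ((579.3583374023438, -17.486042022705078), (51.563018798828125, 82.75816345214844), 2.402585744857788) [ 0.11361985 -1.19202649 -7.10014486  1.        ]
tool extents -25.67881337902903 25.892640743944845 -42.574086766296915 40.18415244348275
cp 0.7 19653 136.60482886628975 ((578.9166259765625, -17.669891357421875), (53.01627731323242, 63.68267822265625), 2.4269237518310547)
[ 0.56261881 -1.35728208 -7.09985829  1.        ]
```

jog_arm --increments '[0,0,0,-0.6,-1.1,40,0,0,0,0,0,0,33,0,0,0,0,0,0,6,0,0,0,0,0,0,0,0,0,0,0,0,0,0,0,0,0,0,0,0,0,0]'

```text
t: 38.42
ee_pos: [581.5, -18.6, 52.2]
orientation: [-0.064, 3.139, -0.0]
ft_force: [-0.0, -0.3, -0.4]
width: 63.5
grasp_force: 30.0
```

jog_arm --increments '[0,0,0,0,0,0,0]'

```text
t: 38.55
ee_pos: [581.1, -18.6, 51.7]
orientation: [-0.063, 3.14, -0.0]
ft_force: [0.6, -0.2, -0.6]
width: 63.6
grasp_force: 30.0
```

jog_arm --increments '[0,0,0,0.6,0.9,2,0,0,0,0,0,0,1,0,0,0,0,0,0,0,0,0,0,0,0,0,0,0]'

```text
t: 39.05
ee_pos: [580.0, -17.7, 47.9]
orientation: [0.063, -3.141, 0.0]
ft_force: [-0.9, -0.2, -1.0]
width: 63.7
grasp_force: 30.0
```

jog_arm --increments '[0,0,0,0,0.2,0.6,0,0,0,0,0,0,0.5,0,0,0,0,0,0,0,0]'

```text
t: 39.42
ee_pos: [580.0, -17.5, 46.9]
orientation: [0.064, -3.141, 0.0]
ft_force: [0.5, 0.2, -0.5]
width: 63.6
grasp_force: 30.0
```

jog_arm --increments '[0,0,0,0,0,0.2,0,0,0,0,0,0,0,88,0,0,0,0,0,0,88,0,0,0,0,0,0,88,0,0,0,0,0,-30,88,0,0,0,0,0,-50,88,0,0,0,-6,-6,-50,88,0,0,0,-30,-40,-50,88,0,0,0,-30,-45,-30,88,0,0,0,0,0,0,88,0,0,0,0,0,0,88]'

```text
t: 40.8
ee_pos: [645.0, -101.0, 249.9]
orientation: [0.062, -3.139, -0.001]
ft_force: [-0.4, -0.4, -0.2]
width: 77.4
grasp_force: 0.0
```

Run:
```python
from h import *
o=get_obs(); T=T_tool(o); print(o['ee_pos'],yaw_of(o))
im=shot('wrist'); z=cloud(im)[...,2]; cv2.imwrite('pics/w16.png',im['pixels'])
for n,zt,zs in [('gear',54,2.5),('gear',46,2.5),('low_rest',16,2.5),('puck',54,2.5),('round_rest',16,2.5),('cover_plate',54,2.5),('tall_rest',54,2.5),('tall_rest',44,2.5),('tall_rest',16,3),('focus_block',54,2.5)]:
    for q in models.regions_of(n,'wrist')[:2]:
        m=q['region']&(abs(z-zt)<zs)
        if m.sum()<150: continue
        r,X=top(im,m,zt); c=cv2.minEnclosingCircle(X.astype(np.float32))
        print(n,zt,round(q['p'],2),m.sum(),np.round(np.nanpercentile(z[m],[10,50,90]),1),np.round(r[0],1),np.round(r[1],1),round(r[2],1),np.round([*c[0],c[1]],1))
```

```text
[ 644.96414919 -100.99161919  249.89206216] 92.28028851029826
gear 54 0.9 305 [52.2 53.1 54.1] [ 629.  -218.4] [20.1 20.8] 44.9 [ 629.1 -218.4   10.6]
gear 46 0.9 1653 [44.6 45.7 46.6] [ 629.1 -217.9] [48.2 47.5] 49.7 [ 629.2 -218.    24.8]
low_rest 16 0.78 3480 [14.6 15.6 16.7] [ 628.  -218.2] [99.6 60.7] 12.5 [ 628.2 -217.9   57. ]
puck 54 0.72 1405 [52.7 53.7 54.7] [ 607.5 -121.2] [35.1 34.2] 46.7 [ 607.9 -121.6   17.8]
round_rest 16 0.9 1528 [14.7 15.7 16.8] [ 607.  -120.9] [60.2 60.8] 2.2 [ 607.2 -121.2   30.8]
cover_plate 54 0.62 5881 [52.7 53.7 54.7] [587.3 -18.9] [63.9 64.3] 2.6 [587.8 -19.1  44.3]
tall_rest 16 0.94 719 [14.5 15.6 16.8] [548.9 -19.8] [11.4 33.8] 3.2 [548.9 -19.8  17.6]
```

View pics/w16.png

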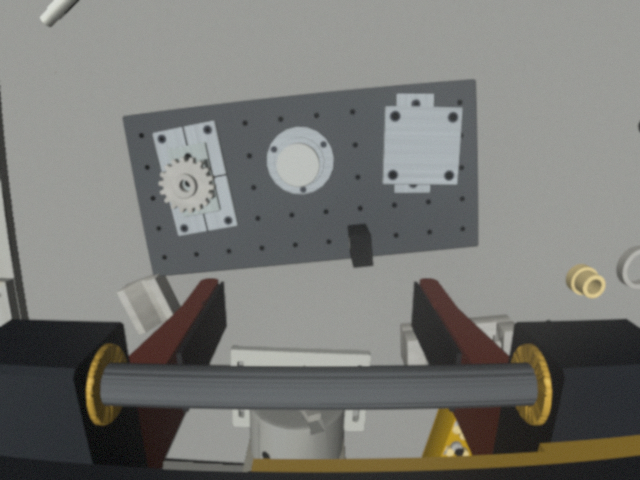

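All three parts are centred on their rests within about 1 mm: gear (187,184), puck (298,164), plate (422,145). Their tops are level and the robot is clear.

```bash
python3 -c "
from h import *
print(job.close_job())"
```

```text
the job is handed in; nothing more can be done
None
```

The job is handed in at about 41 s. The puck, the gear (on spacer_6 and spacer_14) and the cover plate are each within about 1 mm of centre on their rests. Their tops measured level with the 54 mm focus block, and no judging result was returned.

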